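# Swap the vase and the tumbler on the display plinths

### The arm

A 6-joint arm with a two-finger parallel gripper is mounted at the origin on the work surface. World frame = base frame: x ahead of the robot, y to its left, z up, the work surface at z = 0. Lengths are in m, angles in rad, forces in N, time in s.
With the tool pointing down it reaches from about 0.275 to 0.825 m from the base axis. Payload 4.9 kg.
Tool frame: the origin (TCP) lies midway between the tips of the shut fingers; the grasp point (between the pads) lies 19 mm behind it (grip_point_offset is the distance from the TCP to the grasp point, in m); z points along the fingers, y is the line along which they close (so a half turn about z gives the same grasp; the last joint's range is limited). The gripper opens to 85 mm and grips with 20 to 120 N. Pads are 22 mm wide; open, the fingers measure 114 mm over their backs; the gripper's body (76 mm by 85 mm) begins 54 mm behind the grasp point. The pads swing forward as they close: fully open they stand 13 mm farther back than shut.
Start: joints at [-1.31, 0.326, -0.193, 1.052, 0, 1.437], TCP at [0.212, -0.508, 0.231] pointing down, gripper open.
Joint ranges: [-2.65, 2.65], [-0.97, 1.79], [-1.3, 1.35], [-1.93, 2.1], [-1.47, 1.37], [-3.14, 3.14]. Speed limits (rad/s): [2.57, 2.57, 3.14, 3.14, 3.14, 3.14].

### API

Orientations are given as a rotation vector (axis times angle).
In Python, from cell import * gives the robot as it stands. Calls block until the motion is done:
- movep(position, orientation): joint-space move of the TCP to a pose.
- move_l(position, velocity=0.15, rot=None, until_force=None): straight line of the TCP; rot=None keeps the orientation; velocity is the mean speed in m/s. With until_force (N) it stops when the force on the tool has changed by that much, and returns True; else False.
- set_joints(angles): joint-space move.
- let_go() and grab(newtons=None): open the fingers fully, or close them until they stop; newtons is the grip in N (None keeps the last).
- sleep(seconds).
- ik(position, orientation): joint angles nearest the present ones, or None.
- get_state(): the state.
- grab_frame(name): name is "scene" or "top" or "wrist"; returns a dict with "img" (400x640x3 uint8, red, green, blue), "fx", "fy", "cx", "cy" (pixels), "k1" (the pictures are not rectified: a ray, as slopes to the right and down, at radius r is drawn at 1 + k1 r^2 times it, then the intrinsics apply), "cam_to_world" (4x4, takes a point from camera to world coordinates); the wrist camera has in their place "T_tool_cam" (4x4, takes a point from camera to tool coordinates, whose origin is the TCP and whose axes are the flange's). Camera axes: x right, y down, z forward; pixel columns grow to the right and rows downward; lengths in m; the calibration is good to about 2 mm. A picture is of the moment at which its call begins: read the wrist's pose just before it. There is no depth.
A pose or a line that the arm cannot do raises MotionError and nothing moves.
- sign_off(): hands the job in; it is judged then, once.
Trained networks look in the newest picture that a camera, given by its name, has taken for a name from the list of things; names that differ only in an ending like _2 or _b are one class to them, and where a whole thing is asked for, a point or a joint stands for the part that bears it (a point fixed in the world has none). Each returns a list of dicts, best first, with "score" (0 to 1); they miss things now and then, are a little off and sometimes report something else, mostly with a low value. They report only what shows in the picture. A call takes as long as a camera call. They do not tell look-alikes from the thing itself.
- spot_in(camera, name): "centre" ([column, row] in pixels, amid what is visible of it).
- silhouettes(camera, name): "mask" (400x640 bool, what is visible of it) and "centre" ([column, row] in pixels, amid what is visible of it).
- tip_of(camera, name): "centre" ([column, row] in pixels: a listed point, or the origin of a listed thing).
The state is a dict: "clock": time; "q": joint angles; "joint_velocities": joint speeds; "tau": joint torques, N m; "position": TCP position; "eef_rot": TCP orientation; "contact_force": force on the tool from outside, world axes, zero at the start; "wrist_torque": the same for the moment, N m; "finger_gap": opening from 0.0 (shut) to 1.0 (fully open); "grasp_force": force on a finger pad.
Only numpy, scipy, OpenCV 4.12 (cv2) and the standard library are available. Lean on these libraries where they do the work, as an engineer would, in place of code of your own. Each camera call takes 0.05 s, during which the arm holds its last target. There are 200 camera calls.

### The job

The glass display is the wrong way round: swap the tall vase, which stands on the high square block, and the straight tumbler, which stands on the low round plinth, so that each ends upright in the middle of the other's place, let go. They are glass, so set them down gently and never let them tip over; the empty cork pad on the stand is there to hold one of them meanwhile.

Things in the scene. Friction and masses are not known exactly. Their poses are not given: they have to be found in the camera images.
- vase: Tall round green glass vase, 150 mm high, 0.2 to 0.45 kg. Body 72 mm across up to 65 mm above its foot, then narrowing to a straight neck, 30 mm across, from 98 mm up to the top; foot 62 mm across. Lift it by the neck. Origin: centre of its underside, z up its axis. It starts on the stand's high block, within 12 mm of the middle.
- tumbler: Straight-sided open tumbler of the same glass, 60 mm across outside, 80 mm high, wall 4 mm, 0.1 to 0.3 kg; lift it across its outside. Origin: centre of its underside, z up its axis. It starts on the low round plinth, within 12 mm of the middle. (The wider, lower bowl of like glass, 80 mm across, is not part of the task.)
- stand: Fixed wooden stand: a board 110 mm wide carries at its far end (+x) a dark square block, 100 x 100 mm, top 60 mm above the bench, and at its near end (-x) an empty round cork pad, 100 mm across, top 12 mm above the bench. Origin: on the bench (z = 0) under the block's middle; the pad's middle lies 155 mm from it along the stand's -x axis. z up.
- low_plinth: Low round dark wooden plinth fixed to the bench, left or right of the stand, 110 mm across, top 20 mm above the bench. Origin: centre of its underside, on the bench (z = 0), z up.
Not all that is in view belongs to the job. Leave any blue look-alike of the tumbler alone.

How it is judged:
At the end, for the whole second after the job is handed in: The vase stands upright (within 10 degrees) and at rest on the low round plinth and the tumbler upright and at rest on the high square block, each with its axis within 20 mm of the middle of its new place, and both let go (horizontal distance between vase and low_plinth below 0.02 m and height (world z) of vase between 0.015 and 0.025 m and angle between each of vase, tumbler's own z axis and vertical below 0.17 rad and linear speed of each of vase, tumbler below 0.02 m/s and horizontal distance between tumbler and stand below 0.02 m and height (world z) of tumbler between 0.055 and 0.065 m); the robot touches nothing.
It fails at once if the vase or the tumbler is tipped more than about 40 degrees (angle between any of vase, tumbler's own z axis and vertical above 0.7 rad).
It fails at once if the vase or the tumbler is dropped: it falls faster than 0.5 m/s (a drop of more than about 15 mm) while no finger touches it ((linear speed of vase above 0.5 m/s and contact force between the fingers and vase below 0.05 N) or (linear speed of tumbler above 0.5 m/s and contact force between the fingers and tumbler below 0.05 N)).
It fails at once if the vase or the tumbler is banged or pressed down with more than 60 N while it is held ((contact force between vase and stand above 60 N and contact force between the fingers and vase above 1 N) or (contact force between vase and low_plinth above 60 N and contact force between the fingers and vase above 1 N) or (contact force between tumbler and stand above 60 N and contact force between the fingers and tumbler above 1 N) or (contact force between tumbler and low_plinth above 60 N and contact force between the fingers and tumbler above 1 N)).
It also fails if it takes over 72 s, if anything falls off the work surface, if the arm or the gripper's body presses on something with over 40 N, if the wrist force passes 120 N, or if a joint passes its speed limit or range.

## Working session

There is one attempt and no reset: what is moved stays moved. The work goes in short steps, each a Python script; the robot and the scene stay as the last script left them, time stands still between calls to the robot, and variables do not carry over. Pictures are saved under pics/ and viewed, at most 10 in all, crops included, and the job is handed in when it is done.

```bash
ls; mkdir -p pics
cat > h.py <<'E'
from cell import *
import numpy as np, cv2
from scipy.spatial.transform import Rotation as R
def cam(n):
    s=get_state(); f=grab_frame(n)
    if "cam_to_world" in f: T=np.array(f["cam_to_world"])
    else:
        W=np.eye(4); W[:3,:3]=R.from_rotvec(s["eef_rot"]).as_matrix(); W[:3,3]=s["position"]; T=W@np.array(f["T_tool_cam"])
    f["T"]=T; return f
def ray(f,px):
    K=np.array([[f["fx"],0,f["cx"]],[0,f["fy"],f["cy"]],[0,0,1.]])
    p=cv2.undistortPoints(np.array([[px]],float),K,np.array([f["k1"],0,0,0.]))[0,0]
    d=f["T"][:3,:3]@np.array([p[0],p[1],1]); return f["T"][:3,3],d/np.linalg.norm(d)
def at_z(f,px,z):
    o,d=ray(f,px); return o+d*(z-o[2])/d[2]
def proj(f,P):
    P=np.atleast_2d(P); T=f["T"]; c=(P-T[:3,3])@T[:3,:3]; x=c[:,:2]/c[:,2:]; x=x*(1+f["k1"]*(x**2).sum(1,keepdims=True))
    return x*[f["fx"],f["fy"]]+[f["cx"],f["cy"]]
def tri(rays):
    A=np.zeros((3,3)); b=np.zeros(3)
    for o,d in rays:
        M=np.eye(3)-np.outer(d,d); A+=M; b+=M@o
    X=np.linalg.solve(A,b); return X,[round(float(np.linalg.norm((np.eye(3)-np.outer(d,d))@(X-o))),4) for o,d in rays]
def save(f,n): cv2.imwrite("pics/"+n,f["img"][:,:,::-1])
E
python3 - <<'E'
from h import *
print(get_state())
for c in("scene","top","wrist"):
    f=cam(c); save(f,c+"1.png"); print(c,f["T"].round(3).tolist(),f["fx"])
    for n in("vase","tumbler","stand","low_plinth"):
        print(n,[(np.round(d["centre"],1).tolist(),round(d["score"],2)) for d in tip_of(c,n)],[(np.round(d["centre"],1).tolist(),round(d["score"],2),int(d["mask"].sum())) for d in silhouettes(c,n)])
im=[cv2.imread("pics/%s1.png"%c) for c in("scene","top")]
E
```

```text
pics
{'clock': 0.0, 'q': array([-1.31018700e+00,  3.26943174e-01, -1.93619871e-01,  1.05199872e+00,
        1.80881440e-05,  1.43662276e+00]), 'joint_velocities': array([-0.00127101,  0.00104796,  0.00012481,  0.00016391,  0.00286649,
        0.00036869]), 'tau': array([-2.77967854e-03, -4.43396974e+01,  2.62440848e+01,  1.55037025e-02,
       -1.85333729e-04, -1.11585727e-06]), 'position': array([ 0.21140732, -0.50709668,  0.23048857]), 'eef_rot': array([-3.07885876e+00, -6.15758564e-01,  1.46757013e-04]), 'contact_force': array([0.57691142, 0.16951626, 0.30468571]), 'wrist_torque': array([ 0.00209474, -0.0184033 , -0.02884809]), 'grasp_force': 0.0, 'finger_gap': 1.002550422767816}
scene [[0.844, 0.314, -0.434, 0.944], [0.536, -0.499, 0.681, -0.625], [-0.003, -0.807, -0.59, 0.608], [0.0, 0.0, 0.0, 1.0]] 499.1524229067218
vase [([294.8, 263.5], 0.75), ([387.1, 196.1], 0.75)] [([292.3, 236.9], 0.63, 3161)]
tumbler [([387.3, 186.8], 0.86), ([403.9, 168.0], 0.57)] [([411.1, 151.2], 0.96, 805), ([333.4, 159.2], 0.96, 1117), ([389.0, 171.9], 0.63, 1301)]
stand [([298.7, 289.5], 0.57)] [([269.8, 275.3], 0.74, 6000)]
low_plinth [([387.3, 193.6], 0.71)] [([385.3, 195.5], 0.67, 1002)]
top [[0.02, -0.987, 0.16, 0.455], [-1.0, -0.022, -0.016, 0.013], [0.019, -0.159, -0.987, 0.798], [0.0, 0.0, 0.0, 1.0]] 403.7333399669466
vase [([402.3, 196.4], 0.88)] [([406.7, 191.5], 0.6, 1654), ([225.6, 191.9], 0.49, 1160)]
tumbler [([226.3, 195.3], 0.89), ([172.6, 203.4], 0.69), ([221.4, 265.2], 0.59)] [([216.3, 262.6], 0.8, 1132), ([224.2, 191.2], 0.66, 1247), ([166.7, 195.3], 0.63, 1205)]
stand [([395.4, 202.4], 0.76)] [([380.7, 250.9], 0.7, 6657)]
low_plinth [([228.5, 201.0], 0.61)] [([235.6, 205.1], 0.71, 1368), ([223.5, 191.2], 0.49, 1210)]
wrist [[0.384, -0.888, -0.253, 0.277], [-0.923, -0.369, -0.105, -0.481], [-0.0, 0.274, -0.962, 0.373], [0.0, 0.0, 0.0, 1.0]] 329.6121626789682
vase [] []
tumbler [] []
stand [] []
low_plinth [] []
```

View pics/scene1.png

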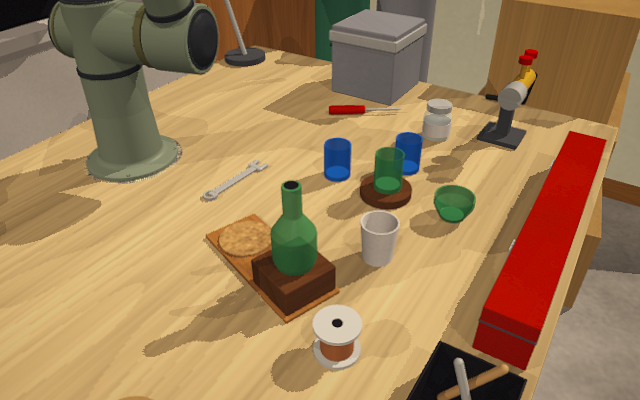

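View pics/top1.png

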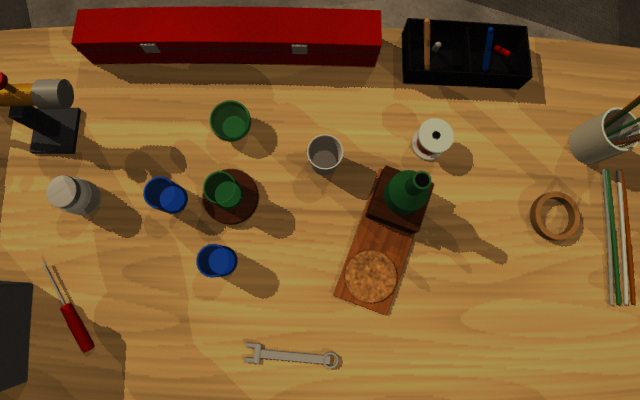

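The scene view shows the vase on the block at (293,240), the cork pad at (245,237), the tumbler on the plinth at (389,172), and blue look-alikes at (337,160) and (408,153). In the top view they are the vase at (407,192), the pad at (370,277), and the tumbler at (224,190) on the plinth at (231,196). The blue ones are at (166,195) and (217,261), and the bowl is at (231,121).

```bash
cat >> h.py <<'E'
def down(psi): return (R.from_euler('z',psi)*R.from_euler('x',np.pi)).as_rotvec()
E
python3 - <<'E'
from h import *
fs,ft=cam("scene"),cam("top")
P={}
for n,a,b in(("vase",(294.8,263.5),(402.3,196.4)),("tumbler",(387.3,186.8),(226.3,195.3)),("plinth",(387.3,193.6),(228.5,201)),("stand",(298.7,289.5),(395.4,202.4)),("pad",(245,237),(370.5,277)),("blue1",(337,160),(216.5,262)),("blue2",(409,153),(166.7,195.3)),("bowl",(454,204),(231,121)),("cup",(379,238),(325,152))):
    P[n],e=tri([ray(fs,a),ray(ft,b)]); print(n,P[n].round(4),e)
s=get_state(); p=s["position"]; 
move_l([p[0],p[1],0.36],0.3,)
k=0
for n in("vase","plinth"):
    for psi in(0.4,2.0) :
        c=P[n]; tgt=[c[0],c[1],0.36]
        if n=="vase": tgt[0]-=0.02
        try: movep(tgt,down(psi))
        except MotionError as e: print(e,tgt,psi); continue
        sleep(.3)
        f=cam("wrist"); k+=1; save(f,f"w{k}.png"); np.save(f"w{k}.npy",{a:f[a] for a in("T","fx","fy","cx","cy","k1")},allow_pickle=True)
        print(n,psi,get_state()["q"].round(2),get_state()["clock"])
        for m in("vase","tumbler","stand","low_plinth"):
            print(m,[(np.round(d["centre"],1).tolist(),round(d["score"],2)) for d in tip_of("wrist",m)],[(np.round(d["centre"],1).tolist(),round(d["score"],2),int(d["mask"].sum())) for d in silhouettes("wrist",m)])
ims=[cv2.resize(cv2.imread(f"pics/w{i}.png"),(400,250)) for i in range(1,k+1)]
while len(ims)<4: ims.append(ims[-1]*0)
cv2.imwrite("pics/m1.png",np.vstack([np.hstack(ims[:2]),np.hstack(ims[2:4])]))
E
```

```text
vase [ 0.5846 -0.1508  0.0587] [0.0003, 0.0003]
tumbler [0.5857 0.1869 0.0151] [0.0005, 0.0005]
plinth [ 0.5815  0.1892 -0.0065] [0.0039, 0.0039]
stand [ 0.5848 -0.1485 -0.0027] [0.0031, 0.0031]
pad [ 0.4328 -0.0987  0.0099] [0.0006, 0.0006]
blue1 [0.4555 0.1944 0.0357] [0.0, 0.0]
blue2 [0.5805 0.298  0.0409] [0.0014, 0.0014]
bowl [0.7338 0.1834 0.0298] [0.0009, 0.0009]
cup [ 0.6668 -0.0066  0.0476] [0.0032, 0.0032]
vase 0.4 [-0.39  0.35  0.16  1.39 -0.    2.35] 4.2
vase [([324.4, 144.0], 0.64)] [([325.3, 148.4], 0.7, 3140)]
tumbler [([30.3, 22.1], 0.94), ([83.8, 132.3], 0.91), ([102.0, 43.4], 0.58)] [([74.9, 37.3], 0.85, 4192), ([59.8, 133.5], 0.79, 3331), ([18.3, 18.6], 0.77, 1518)]
stand [] [([277.1, 193.9], 0.91, 9140)]
low_plinth [([114.7, 52.4], 0.79)] [([125.8, 59.1], 0.69, 3205)]
vase 2.0 [-0.39  0.35  0.16  1.39 -0.    0.75] 6.375
vase [([334.2, 163.0], 0.79)] [([336.6, 169.3], 0.76, 3192)]
tumbler [] []
stand [] [([274.0, 104.7], 0.7, 11694)]
low_plinth [] []
plinth 0.4 [ 0.19  0.41  0.25  1.41 -0.    2.94] 9.0083
vase [([533.2, 246.6], 0.94)] [([564.3, 267.1], 0.66, 5192)]
tumbler [([324.6, 152.0], 0.92), ([251.3, 127.0], 0.77), ([287.0, 224.0], 0.61)] [([287.0, 236.5], 0.94, 1914), ([243.8, 128.3], 0.9, 2021), ([325.7, 162.2], 0.8, 1963)]
stand [([506.4, 234.6], 0.78)] [([491.6, 249.1], 0.6, 6223)]
low_plinth [] [([334.3, 137.8], 0.68, 2219), ([327.0, 158.4], 0.6, 1999)]
plinth 2.0 [0.19 0.41 0.25 1.41 0.   1.34] 11.1833
vase [([235.7, 349.0], 0.8)] [([237.0, 345.4], 0.74, 885)]
tumbler [([320.6, 161.6], 0.93), ([349.9, 82.6], 0.92), ([245.6, 117.8], 0.85)] [([322.2, 165.8], 0.76, 2001), ([357.0, 79.7], 0.74, 2073), ([233.8, 117.4], 0.62, 2204)]
stand [] [([220.8, 295.8], 0.9, 5445), ([321.3, 166.4], 0.39, 1966)]
low_plinth [] [([314.1, 144.7], 0.8, 2294)]
```

View pics/m1.png

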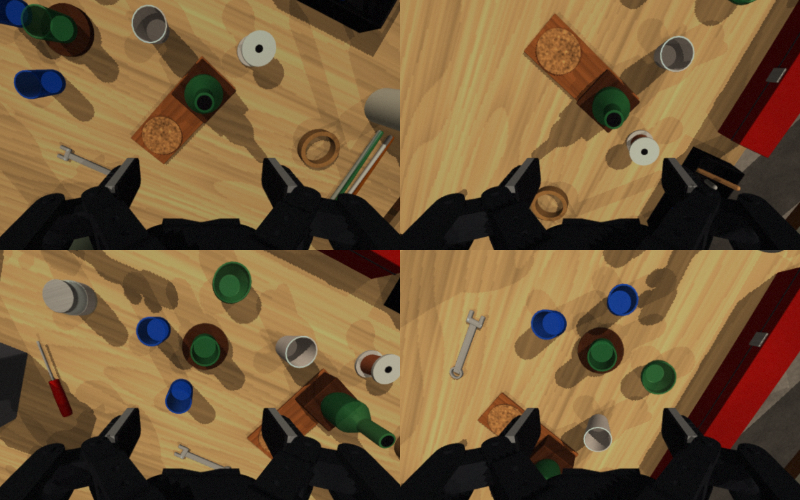

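All four wrist views show the expected layout: the vase on the block with the pad behind it (tile 1), and the tumbler on the plinth with two blue tumblers and the bowl around it (tile 3). I'll refine the poses by fitting rendered silhouettes to the network masks over several views, with height left free.

```bash
cat > fit.py <<'E'
from h import *
from scipy.optimize import minimize
SC=4
A=np.linspace(0,2*np.pi,48,endpoint=False)
def ring(r,z): return np.c_[r*np.cos(A),r*np.sin(A),np.full(48,z)]
def box(x0,x1,y0,y1,z0,z1): return np.array([[x,y,z] for x in(x0,x1) for y in(y0,y1) for z in(z0,z1)])
def lathe(rz): return [np.vstack([ring(*a),ring(*b)]) for a,b in zip(rz,rz[1:])]
PARTS={"vase":lathe([(.031,0),(.036,.01),(.036,.065),(.015,.098),(.015,.15)]),"tumbler":lathe([(.03,0),(.03,.08)]),
"low_plinth":lathe([(.055,0),(.055,.02)]),"stand":[box(-.05,.05,-.05,.05,0,.06),box(-.21,.055,-.055,.055,0,.01),ring(.05,.012)-[.155,0,0]]}
def render(f,n,p):
    m=np.zeros((400,640),np.uint8); c,s=np.cos(p[3]),np.sin(p[3]); Rz=np.array([[c,-s,0],[s,c,0],[0,0,1]])
    for q in PARTS[n]:
        h=cv2.convexHull(proj(f,q@Rz.T+p[:3]).astype(np.float32)).reshape(-1,2)
        cv2.fillConvexPoly(m,np.round(h*16).astype(np.int32),1,shift=4,lineType=8)
    return m>0
def near(cam_,f,n,P):
    t=render(f,n,P); best=None
    for d in silhouettes(cam_,n):
        i=(t&d["mask"]).sum()/max(1,(t|d["mask"]).sum())
        if i>.15 and (best is None or i>best[0]): best=(i,d["mask"])
    return best
def fit(n,views,p0,free,occ=None):
    """views: (frame,mask); occ: (name,pose) in front"""
    p0=np.array(p0,float)
    O=[render(f,*occ) if occ else np.zeros((400,640),bool) for f,_ in views]
    vis=[cv2.dilate(o.astype(np.uint8),np.ones((3,3)))==0 for o in O]
    def cost(v,full=False):
        p=p0.copy(); p[free]+=np.array(v)*.01*np.where(np.array(free)==3,10,1); e=[]
        for (f,m),k in zip(views,vis):
            t=render(f,n,p); e.append(1-(t&m&k).sum()/max(1,((t|m)&k).sum()))
        return (p,np.round(e,3)) if full else np.mean(e)
    k=len(free); S=np.vstack([np.zeros(k),np.eye(k)])-0.3
    r=minimize(cost,np.zeros(k),method="Nelder-Mead",options=dict(initial_simplex=S,xatol=.01,fatol=1e-4,maxiter=250))
    return cost(r.x,True)
E
cat > run.py <<'E'
from fit import *
P={"vase":[.5846,-.1508,.06,0],"tumbler":[.5857,.187,.02,0],"low_plinth":[.583,.188,0,0],"stand":[.585,-.149,0,-.325]}
V={n:[] for n in P}
def look(c):
    f=cam(c)
    for n in P:
        b=near(c,f,n,P[n])
        if b: V[n].append((f,b[1])); print(c,n,round(b[0],2))
look("wrist"); look("scene"); look("top")
movep([.56,-.13,.36],down(.4)); sleep(.3); look("wrist")
import pickle; pickle.dump((P,V),open("v.pkl","wb"))
res={}
for n,o in(("vase",None),("tumbler",None),("low_plinth","tumbler"),("stand","vase")):
    res[n],e=fit(n,V[n],P[n],[0,1,2]+([3] if n=="stand" else []),(o,res[o]) if o else None); print(n,res[n].round(4),e)
print(get_state()["clock"])
E
python3 run.py
```

```text
wrist vase 0.29
wrist tumbler 0.87
wrist stand 0.46
scene vase 0.92
scene tumbler 0.93
scene low_plinth 0.52
scene stand 0.74
top vase 0.9
top tumbler 0.84
top low_plinth 0.44
top stand 0.74
wrist vase 0.9
wrist tumbler 0.87
wrist low_plinth 0.43
wrist stand 0.7
vase [ 0.5847 -0.1486  0.056   0.    ] [0.696 0.081 0.05  0.032]
tumbler [0.5878 0.1829 0.0174 0.    ] [0.05  0.072 0.06  0.056]
low_plinth [ 0.5853  0.181  -0.0006  0.    ] [0.068 0.059 0.069]
stand [ 0.5776 -0.1478 -0.0033 -0.3377] [0.429 0.027 0.033 0.046]
14.1
```

```bash
cat >> h.py <<'E'
PSI=2.356
def st(tag=""):
    s=get_state(); print(tag,s["position"].round(4),"F",s["contact_force"].round(1),"grip",round(float(s["grasp_force"]),1),"gap",round(float(s["finger_gap"]),3),"t",round(s["clock"],1)); return s
def pick(xy,z,up,newtons):
    movep([*xy,up],down(PSI)); move_l([*xy,z+.03],.2); move_l([*xy,z],.08); st("at"); grab(newtons); sleep(.3); st("grabbed")
    move_l([*xy,z+.02],.05); s=st("lifted"); return s
def lower(xy,z):
    move_l([*xy,z+.008],.12); sleep(.3)
    h=move_l([*xy,z-.006],.02,until_force=5); st("down %s"%h)
E
python3 - <<'E'
from fit import *
import pickle
P,V=pickle.load(open("v.pkl","rb"))
v,e=fit("vase",V["vase"][1:],P["vase"],[0,1,2]); print(v.round(4),e)
s,e=fit("stand",V["stand"][1:],P["stand"],[0,1,2,3],("vase",v)); print(s.round(4),e)
pad=s[:2]-.155*np.array([np.cos(s[3]),np.sin(s[3])]); print("pad",pad)
t=(.5878,.1829)
pick(t,.047,.2,30)
move_l([*t,.047+.1],.2); st("high")
f=cam("wrist"); save(f,"held.png")
E
```

```text
[ 0.5846 -0.1484  0.0571  0.    ] [0.074 0.053 0.036]
[ 0.5793 -0.1483 -0.002  -0.3359] [0.03  0.033 0.034]
pad [ 0.43299597 -0.09719488]
at [0.5876 0.1829 0.0468] F [ 1.3  1.1 -0.2] grip 0.0 gap 1.003 t 16.7
grabbed [0.5883 0.1829 0.0478] F [-0.8  0.2  5.7] grip 33.0 gap 0.707 t 17.4
lifted [0.5879 0.1829 0.0672] F [ 0.9 -0.1 -1. ] grip 32.8 gap 0.707 t 17.9
high [0.5874 0.1828 0.1463] F [-0.5  0.9 -2.6] grip 32.9 gap 0.709 t 18.5
```

The gap of 0.707 (60 mm) means the tumbler is held. Next it goes on the pad, and I'll re-measure the now empty plinth.

Run:
```python
from fit import *
pad=(.433,-.0972)
zp=.0475-.008
move_l([*pad,.16],.25)
lower(pad,zp); let_go(); sleep(.4); st("open")
move_l([*pad,zp+.09],.12)
move_l([*pad,.30],.25)
P={"tumbler":[*pad,.012,0],"low_plinth":[.5853,.181,0,0],"vase":[.5846,-.1484,.06,0]}
V={n:[] for n in P}
for c in("scene","top"):
    f=cam(c); save(f,c+"2.png")
    for n in P:
        b=near(c,f,n,P[n])
        if b: V[n].append((f,b[1]))
for n in P: print(n,*[x.round(4) for x in fit(n,V[n],P[n],[0,1,2])])
st()
```

```text
down True [ 0.4331 -0.0972  0.0398] F [-1.1  0.6  6.5] grip 33.4 gap 0.712 t 21.8
open [ 0.4325 -0.097   0.0393] F [ 0.4 -0.2 -0. ] grip 0.0 gap 0.996 t 22.6
tumbler [ 0.4299 -0.0936  0.006   0.    ] [0.053 0.266]
low_plinth [ 0.5855  0.1809 -0.0034  0.    ] [0.086 0.034]
vase [ 0.5835 -0.1472  0.0576  0.    ] [0.026 0.09 ]
 [ 0.4328 -0.0971  0.2995] F [ 0.5 -0.1 -0.4] grip 0.0 gap 0.999 t 24.7
```

View pics/scene2.png

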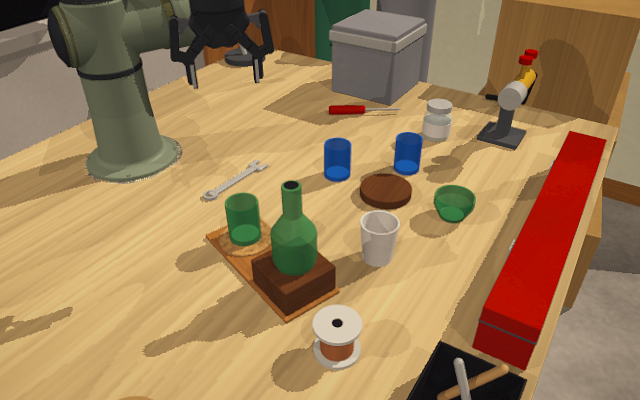

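The tumbler stands upright on the pad at scene (242,220), and the plinth is empty at (385,191). Next I'll move the vase by its neck to the plinth.

Run:
```python
from fit import *
v=(.5845,-.1483); pl=(.5855,.181)
s=pick(v,.161,.29,45)
assert .25<s["finger_gap"]<.45, "no grip"
move_l([*v,.29],.15); st("high")
move_l([*pl,.29],.2); 
lower(pl,.122); let_go(); sleep(.4); st("open")
move_l([*pl,.29],.12)
P={"tumbler":[.433,-.0972,.012,0],"vase":[*pl,.02,0],"stand":[.5793,-.1483,0,-.336]}
move_l([.45,0,.3],.25)
V={n:[] for n in P}
for c in("scene","top"):
    f=cam(c); save(f,c+"3.png")
    for n in P:
        b=near(c,f,n,P[n])
        if b: V[n].append((f,b[1]))
movep([.43,-.06,.34],down(.4)); sleep(.2)
f=cam("wrist"); save(f,"wrist3.png")
for n in("tumbler","stand"):
    b=near("wrist",f,n,P[n])
    if b: V[n].append((f,b[1]))
for n in ("vase","tumbler"): print(n,*[x.round(4) for x in fit(n,V[n],P[n],[0,1,2])])
print("stand",*[x.round(4) for x in fit("stand",V["stand"],P["stand"],[0,1,2,3])])
st()
```

```text
at [ 0.5846 -0.1483  0.1612] F [0.3 0.3 0.6] grip 0.0 gap 0.995 t 26.6
grabbed [ 0.5847 -0.1486  0.1614] F [-1.3 -0.9  6.1] grip 45.3 gap 0.34 t 27.4
lifted [ 0.5845 -0.1482  0.181 ] F [-0.6  0.1 -3. ] grip 44.6 gap 0.34 t 28.0
high [ 0.5839 -0.1481  0.2888] F [-0.5  0.2 -4.7] grip 44.7 gap 0.344 t 28.9
down True [0.5855 0.181  0.1214] F [-1.5 -0.6  4.6] grip 45.5 gap 0.34 t 32.9
open [0.5843 0.1807 0.12  ] F [ 0.3  0.4 -0.9] grip 0.0 gap 0.999 t 33.9
vase [ 0.5714  0.2113 -0.0018  0.    ] [0.033]
tumbler [ 0.4331 -0.097   0.0092  0.    ] [0.07  0.059]
stand [ 0.5794 -0.1489 -0.0021 -0.3421] [0.135 0.15 ]
 [ 0.43   -0.0599  0.34  ] F [-0.  -0.4 -0.6] grip 0.0 gap 0.997 t 38.9
```

View pics/scene3.png

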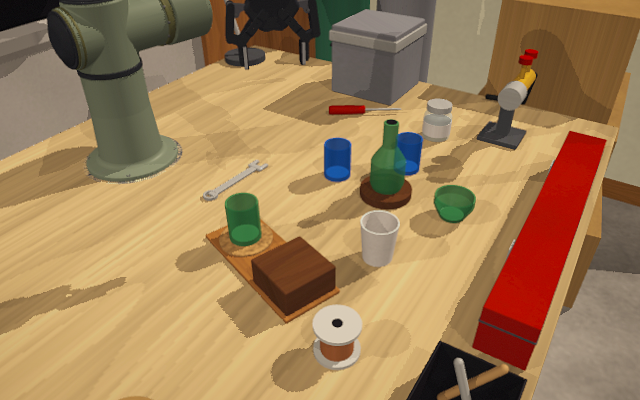

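The vase stands upright on the plinth at scene (388,175). Its single-view fit is only loose in depth. The block at (293,275) is empty. Next, the tumbler goes to the block.

Run:
```python
from fit import *
t=(.433,-.0971); b=(.5795,-.1485)
s=pick(t,.0395,.2,30)
assert .65<s["finger_gap"]<.76, "no grip"
move_l([*t,.19],.2); move_l([*b,.19],.2)
lower(b,.0875); let_go(); sleep(.4); st("open")
move_l([*b,.19],.12); move_l([*b,.34],.25); movep([.5,0.03,.36],down(.4)); sleep(.2)
P={"tumbler":[*b,.06,0],"vase":[.5855,.181,.02,0]}
V={n:[] for n in P}
def look(c):
    f=cam(c); save(f,c+"4.png")
    for n in P:
        m=near(c,f,n,P[n])
        if m: V[n].append((f,m[1])); print(c,n,round(m[0],2))
look("wrist")
movep([.35,0,.36],down(.4)); sleep(.2)
look("scene");look("top")
for n in P: print(n,*[x.round(4) for x in fit(n,V[n],P[n],[0,1,2])],*[x.round(4) for x in fit(n,V[n],P[n],[0,1])])
st()
cv2.imwrite("pics/m4.png",np.vstack([cv2.imread("pics/top4.png")[80:340,100:500],cv2.imread("pics/scene4.png")[100:340,180:580]]))
```

```text
at [ 0.4333 -0.0972  0.0399] F [ 0.3  0.8 -0.4] grip 0.0 gap 0.996 t 42.0
grabbed [ 0.4335 -0.0974  0.0403] F [-0.9 -1.1  5.5] grip 31.6 gap 0.71 t 42.6
lifted [ 0.4332 -0.0972  0.0598] F [-0.3  0.  -1.4] grip 32.7 gap 0.707 t 43.2
down True [ 0.5796 -0.1485  0.0884] F [-1.2 -0.   5.4] grip 33.2 gap 0.707 t 46.6
open [ 0.5788 -0.1482  0.0875] F [0.6 0.2 0.4] grip 0.0 gap 1.002 t 47.4
wrist tumbler 0.93
wrist vase 0.94
scene tumbler 0.95
scene vase 0.93
top tumbler 0.94
top vase 0.94
tumbler [ 0.5786 -0.1481  0.0571  0.    ] [0.051 0.035 0.033] [ 0.5786 -0.1473  0.06    0.    ] [0.056 0.067 0.038]
vase [0.5855 0.182  0.0165 0.    ] [0.046 0.077 0.057] [0.5856 0.1811 0.02   0.    ] [0.057 0.072 0.063]
 [0.3502 0.     0.3598] F [0.3 0.4 0.5] grip 0.0 gap 1.003 t 52.6
```

View pics/m4.png

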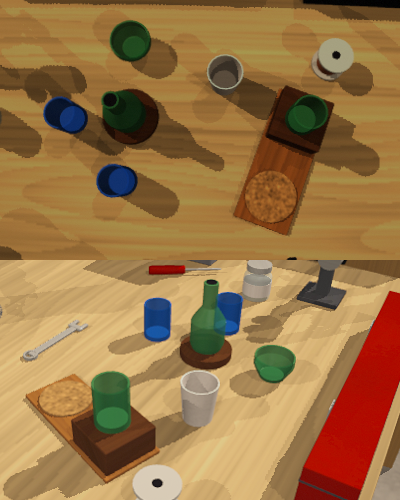

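The picture shows both pieces upright and centred: the vase on the plinth at (208,330) in the crop and the tumbler on the block at (112,410). The fits put each within about 2 mm of its target. Handing in.

```bash
python3 -c "
from cell import *
print(sign_off())"
```

```text
the job is handed in; nothing more can be done
None
```

The swap is done and handed in: the vase stands upright on the low plinth and the tumbler upright on the high block, both let go and each about 2 mm from the measured middle, at about 53 s of the 72 s allowed; sign-off returned no verdict.

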